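# Load a board rack into the tester past its spring gate

### The job

Load the rack of circuit boards into the tester: swing the chute's spring-loaded side gate open with one fingertip and, holding it open so that it does not press on the rack, push the rack along the chute past the gate until it is fully home against the end stop. Then take the hand away so that the gate springs shut behind the rack. Only push: keep the rack down on the chute's floor, and leave the things lying around where they are.

Things in the scene. Friction and masses are not known exactly. Their poses are not given: they have to be found in the camera images.
- chute: Aluminium chute fixed on the bench (mm): origin at bench level on the centreline, under the gate's shut lip; +x = way of travel, +y = gate's side. Floor top z = 4, x = -190 (open rear end) to 100. Guides: low kerb, inner face y = 37, 6 thick, top z = 12; wall, inner face y = -37, 6 thick, top z = 24. Black end stop: see stop.
- stop (a point): Middle of the top edge of the black end stop's face towards the rack: chute x = +82, 44 mm above the bench; the stop is 80 mm wide. Behind it the white tester, chute x = 100 to 220 mm, 140 mm wide, 107 mm high.
- gate (a joint): Angle in rad of the steel side gate: 0 shut (leaf parallel to the chute), growing as its free end swings outward, to the chute's +y side; limit 0.75. A spring shuts it with 0.35 N m (0.54 fully open). A fingertip can push it outward anywhere on the leaf's inner face.
- gate_hinge (a point): On the gate's upright hinge pin, 35 mm up, at chute x = -170, y = 48 mm; pin top z = 60. The leaf, a plate 4 mm thick, z = 14 to 56, runs from 8 to 195 mm from the pin's axis; shut, its inner face lies at chute y = 46, x = -162 to +25.
- gate_lip (a point): Inner tip of the gate's low lip (moves with the gate), 19.5 mm up, 170 mm from the hinge axis. The lip juts 22 mm from the leaf's inner face, 8 mm thick, z = 14 to 25; shut it spans chute y = 24 to 46, x = -4 to 4, and stops the rack. Fingertips above z = 25 pass over it. The rack clears it once the leaf there stands 14 mm or more outward.
- rack: Black rack with four upright green circuit boards, 70 x 70 mm, 52 mm high, about 0.3 kg, loose on the chute's floor with 2 mm play to each guide. Origin: centre of its underside; +x the way of travel. Plain upright front and rear walls, full width and height. Starts 8 to 30 mm short of the lip. Home: front at the end stop, origin at chute x = +47 mm, rear wall at +12.
- rack_back (a point): Centre of the outer face of the rack's rear wall, 40 mm above the rack's underside, where it is pushed.
- spool: Bystander: empty grey spool standing upright, 52 mm across, 40 mm high, beside the chute. Origin: centre of its underside.
- jar: Bystander: small clear jar with a white cap, 44 mm across, 50 mm high, beside the chute. Origin: centre of its underside.
- driver: Bystander: screwdriver 170 mm long lying on the bench beside the chute, along its own x.
- meter: Bystander: orange hand multimeter lying on the bench, 170 x 85 mm, 38 mm thick. Origin: centre of its underside.
Not all that is in view belongs to the job. Leave any yellow look-alike of the rack alone.

How it is judged:
By the outcome, as a careful person would: the job done as asked, in the order asked, and still so for the second after the job is handed in, with the robot touching nothing.
It also fails if it takes over 45 s, if anything falls off the work surface, if the arm or the gripper's body presses on something with over 40 N, if the wrist force passes 120 N, or if a joint passes its speed limit or range.

### The arm

A 7-joint arm with a two-finger parallel gripper is mounted at the origin on the work surface. World frame = base frame: x ahead of the robot, y to its left, z up, the work surface at z = 0. Lengths are in m, angles in degrees, forces in N, time in s.
With the tool pointing down it reaches from about 0.35 to 0.775 m from the base axis. Payload 3.1 kg.
Tool frame: the origin (TCP) lies on the centre line of the jaws, within the pads' length; the fingertips stand 17 mm ahead of it and the grasp point (between the pads) lies 2 mm behind it (robot.tip_reach is the distance from the TCP to the fingertips, in m); z points along the fingers, y is the direction in which the jaws open and shut (so a half turn about z gives the same grasp; the last joint's range is limited). The gripper opens to 85 mm and grips with 20 to 120 N. Pads are 22 mm wide; open, the fingers measure 114 mm over their backs; the gripper's body (76 mm by 85 mm) begins 54 mm behind the grasp point. The pads swing forward as they close: fully open they stand 13 mm farther back than shut.
Start: joints at [71.809, 17.813, 0.802, 86.603, -0.252, 75.585, -1.558], TCP at [0.15, -0.529, 0.248] pointing down, gripper open.
Joint ranges: [-154.91, 154.91], [-16.99, 109.72], [-72.82, 74.43], [7.12, 147.25], [-82.49, 262.49], [11.32, 116.49], [-174.64, 174.64]. Speed limits (degrees/s): [159.86, 159.86, 180, 180, 180, 180, 180].

### API

Orientations are given as [roll, pitch, yaw] about the fixed x, y, z axes, in that order (R = Rz(yaw) Ry(pitch) Rx(roll)).
In Python, from station import robot, fingers, vision, workorder, recognise gives the robot as it stands. Calls block until the motion is done:
- robot.move_to(position, orientation): joint-space move of the TCP to a pose.
- robot.line_to(position, orientation=None, velocity=0.15, f_stop=None): straight line of the TCP; orientation=None keeps the orientation; velocity is the mean speed in m/s. With f_stop (N) it stops when the force on the tool has changed by that much, and returns True; else False.
- robot.move_j(angles): joint-space move.
- fingers.gripper_to(opening, force=None): opening from 0.0 (shut) to 1.0 (fully open); force is the grip in N (None keeps the last); returns when the fingers have stopped.
- robot.pause(seconds).
- robot.inverse_kinematics(position, orientation): joint angles nearest the present ones, or None.
- vision.grab_frame(name): name is "scene" or "top"; returns the picture (480x640x3 uint8, red, green, blue); there is no depth.
- vision.calibration(name): a dict with "mtx" (3x3 intrinsics, pixels), "k1" (the pictures are not rectified: a ray, as slopes to the right and down, at radius r is drawn at 1 + k1 r^2 times it, then the intrinsics apply), "extrinsics" (4x4, takes a point from world to camera coordinates). Camera axes: x right, y up, looking along -z (the intrinsics and any distortion apply to the point x, -y, -z); pixel columns grow to the right and rows downward; lengths in m; the calibration is good to about 2 mm. A picture is of the moment at which its call begins. calibration takes no time and is no camera call.
A pose or a line that the arm cannot do raises robot.PlanningError and nothing moves.
- workorder.close_job(): hands the job in, once; it reports no verdict.
Trained networks look in the newest picture that a camera, given by its name, has taken for a name from the list of things; names that differ only in an ending like _2 or _b are one class to them, and where a whole thing is asked for, a point or a joint stands for the part that bears it (a point fixed in the world has none). Each returns a list of dicts, best first, with "p" (0 to 1); they miss things now and then, are a little off and sometimes report something else, mostly with a low value. They report only what shows in the picture. A call takes as long as a camera call. They do not tell look-alikes from the thing itself.
- recognise(label, camera): "rect" ([centre column, centre row, width, height] in pixels, round what is visible of it).
Readings, each from a call of its own:
- robot.current_time_s(): time.
- robot.current_joint_positions(): joint angles.
- robot.current_dq(): joint speeds.
- robot.current_joint_torque(): joint torques, N m.
- robot.current_tool_pos(): TCP position.
- robot.current_eef_rot(): TCP orientation.
- robot.current_contact_force(): force on the tool from outside, world axes, zero at the start.
- robot.current_torque(): the same for the moment, N m.
- robot.current_finger_gap(): opening from 0.0 (shut) to 1.0 (fully open).
Only numpy, scipy, OpenCV 4.12 (cv2) and the standard library are available. Lean on these libraries where they do the work, as an engineer would, in place of code of your own. Each camera call takes 0.05 s, during which the arm holds its last target. There are 200 camera calls.

## Working session

There is one attempt and no reset: what is moved stays moved. The work goes in short steps, each a Python script; the robot and the scene stay as the last script left them, time stands still between calls to the robot, and variables do not carry over. Pictures are saved under pics/ and viewed, on a budget of 10 in all, crops included, one or two more only if the job needs it, and the job is handed in when it is done.

```bash
mkdir -p pics; ls; python3 - <<'E'
from station import robot, fingers, vision, recognise
import cv2
for n in ["scene","top"]:
    im=vision.grab_frame(n); cv2.imwrite(f"pics/{n}0.png",im[:,:,::-1])
    c=vision.calibration(n); print(n,c)
    for l in ["chute","stop","gate","gate_hinge","gate_lip","rack","spool","jar","driver","meter"]:
        try: print(l,[(d['rect'],round(d['p'],2)) for d in recognise(l,n)][:3])
        except Exception as e: print(l,e)
print(robot.current_time_s())
E
```

```text
pics
scene {'mtx': array([[465.86238089,   0.        , 312.01826676],
       [  0.        , 465.86238089, 237.75645081],
       [  0.        ,   0.        ,   1.        ]]), 'k1': -0.12514431272345802, 'extrinsics': array([[-0.57686815,  0.81661496,  0.01905622,  0.4128615 ],
       [-0.45373348, -0.33974824,  0.82383072,  0.1553861 ],
       [ 0.67922681,  0.46659526,  0.56651549, -1.32105416],
       [ 0.        ,  0.        ,  0.        ,  1.        ]])}
chute [([368.9, 282.0, 212.7, 127.3], 0.57)]
stop [([371.4, 282.4, 208.5, 123.0], 0.69)]
gate [([333.7, 247.3, 78.8, 49.0], 0.91)]
gate_hinge [([370.6, 281.3, 207.5, 123.6], 0.87), ([324.6, 258.6, 46.5, 41.0], 0.47)]
gate_lip [([333.5, 248.8, 81.8, 49.7], 0.77)]
rack [([364.5, 210.7, 38.3, 33.5], 0.75), ([321.0, 259.0, 50.3, 42.8], 0.67)]
spool [([273.6, 285.4, 28.4, 30.9], 0.98), ([332.0, 247.1, 81.3, 48.0], 0.69), ([370.2, 283.1, 210.8, 121.6], 0.47)]
jar [([326.2, 301.6, 20.8, 30.5], 0.69)]
driver [([309.7, 334.1, 78.6, 53.0], 0.65)]
meter [([189.1, 236.5, 80.4, 44.0], 0.59), ([324.8, 256.9, 46.0, 41.5], 0.41)]
top {'mtx': arra
[... 348 characters left out ...]
48951084e-01],
       [-1.47419149e-01, -1.36339633e-03,  9.89073170e-01,
        -7.85778119e-01],
       [ 0.00000000e+00,  0.00000000e+00,  0.00000000e+00,
         1.00000000e+00]])}
chute [([246.9, 245.7, 228.7, 80.9], 0.89)]
stop [([248.5, 248.2, 230.6, 80.3], 0.74)]
gate [([302.1, 268.1, 105.8, 15.7], 0.92)]
gate_hinge [([247.2, 244.9, 227.4, 89.7], 0.96)]
gate_lip [([301.0, 266.4, 111.7, 17.4], 0.94)]
rack [([311.9, 367.5, 47.1, 52.3], 0.9), ([297.6, 246.6, 42.9, 42.2], 0.84)]
spool [([316.9, 183.2, 24.7, 29.5], 0.68)]
jar [([257.1, 189.8, 30.3, 25.7], 0.95), ([248.5, 246.2, 228.6, 86.3], 0.42)]
driver [([254.6, 157.2, 87.4, 11.5], 0.84)]
meter [([453.9, 202.4, 62.7, 94.7], 0.6)]
1.1
```

```bash
python3 - <<'E'
import cv2
im=cv2.imread("pics/top0.png"); cv2.imwrite("pics/topc.png",cv2.resize(im[190:310,120:380],None,fx=3,fy=3,interpolation=cv2.INTER_CUBIC))
E
```

```text
(no output)
```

View pics/top0.png

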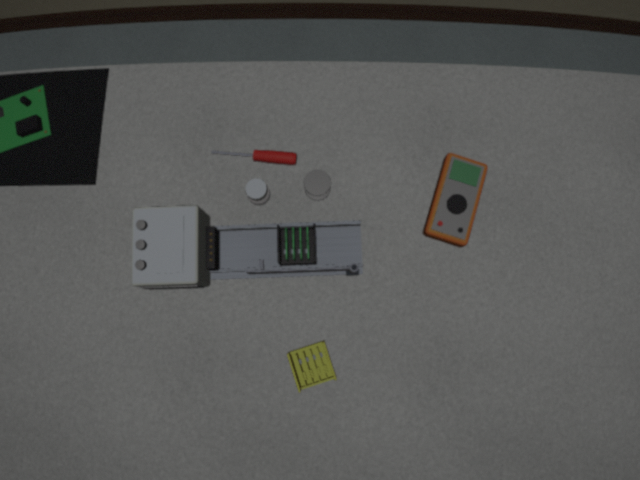

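View pics/scene0.png

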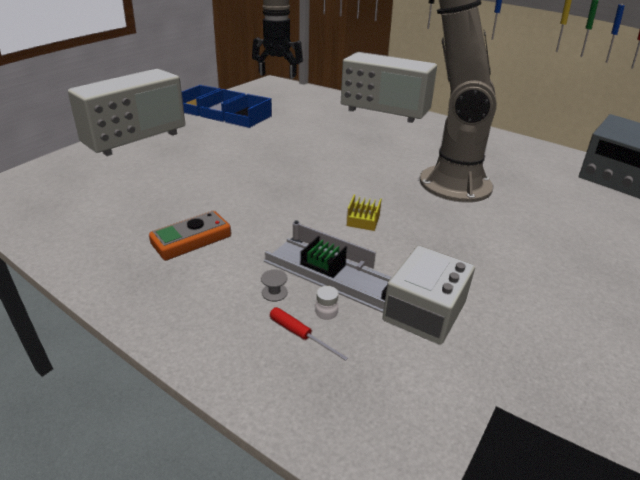

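View pics/topc.png

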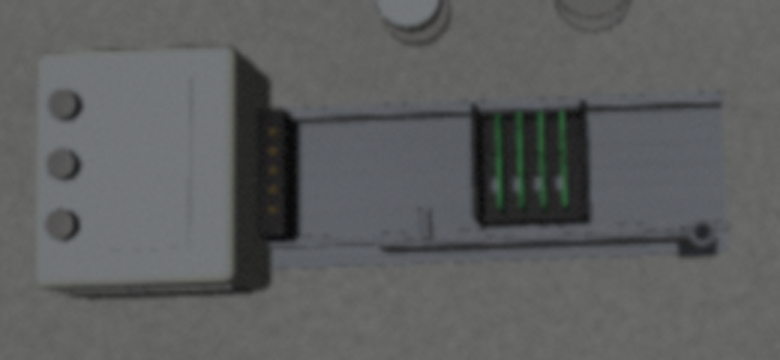

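The rack to load is the black one with green boards at top (297,246), scene (324,257). Its look-alike is the yellow rack at top (312,367), scene (364,211), which I'll leave alone. The gate is on the robot's side with its hinge at top (354,267). The travel direction is image left, towards the tester.

```bash
cat > h.py <<'E'
import numpy as np, cv2
from station import robot, fingers, vision, workorder, recognise
def proj(P,cam="top"):
    c=vision.calibration(cam); P=np.atleast_2d(P)
    q=(c["extrinsics"]@np.c_[P,np.ones(len(P))].T).T[:,:3]
    s=np.c_[q[:,0],-q[:,1]]/(-q[:,2:3]); s=s*(1+c["k1"]*(s**2).sum(1,keepdims=True))
    return s@np.diag([c["mtx"][0,0],c["mtx"][1,1]])+c["mtx"][:2,2]
def ch2w(p,P):  # pose (x,y,yaw rad), chute mm -> world m
    P=np.atleast_2d(P)/1000.; c,s=np.cos(p[2]),np.sin(p[2])
    return np.c_[p[0]+c*P[:,0]-s*P[:,1], p[1]+s*P[:,0]+c*P[:,1], P[:,2]]
def overlay(p,im,cam,rx=None,gate=0.):
    a=gate
    G=lambda d,y,z:[-170+d*np.cos(a)-(y-48)*np.sin(a),48+d*np.sin(a)+(y-48)*np.cos(a),z]
    L=[[[-190,37,12],[100,37,12]],[[-190,-37,24],[100,-37,24]],[[-190,-43,24],[-190,-37,24]],[[-190,-37,4],[-190,37,4]],
       [[82,-40,44],[82,40,44]],[[100,-70,107],[220,-70,107],[220,70,107],[100,70,107],[100,-70,107]],
       [G(8,46,56),G(195,46,56)],[G(166,46,25),G(166,24,25),G(174,24,25),G(174,46,25)]]
    if rx is not None: L.append([[rx-35,-35,56],[rx+35,-35,56],[rx+35,35,56],[rx-35,35,56],[rx-35,-35,56]])
    im=cv2.resize(im,None,fx=4,fy=4,interpolation=cv2.INTER_CUBIC)
    for l in L: cv2.polylines(im,[np.int32(proj(ch2w(p,l),cam)*4+1.5)],False,(0,0,255),1)
    cv2.circle(im,tuple(int(v) for v in proj(ch2w(p,[-170,48,60]),cam)[0]*4+1.5),8,(0,255,255),1)
    return im
E
python3 - <<'E'
from h import *
from scipy.optimize import least_squares
M=np.array([[-170,48,60,702,231],[25,48,56,382,248],[0,24,25,425,207],[100,-70,107,235,47],[100,70,107,235,287],[220,-70,107,40,54],[220,70,107,38,283]],float)
uv=(M[:,3:]-1)/3+[120,190]
f=lambda p:(proj(ch2w(p,M[:,:3]))-uv).ravel()
r=least_squares(f,[.55,-.1,1.57],loss='soft_l1'); p=r.x; print(p,np.degrees(p[2])); print(f(p).reshape(-1,2).round(1))
# rack: rear/front top edges, crop cols 588 / 474ish, z=56
g=lambda q:(proj(ch2w(p,[[q[0]-35,-35,56],[q[0]-35,35,56],[q[0]+35,-35,56],[q[0]+35,35,56]]))-(np.array([[585,105],[589,221],[474,107],[480,222]])-1)/3-[120,190]).ravel()
q=least_squares(g,[-60.]); print("rack x",q.x,g(q.x).reshape(-1,2).round(1))
np.save("p.npy",p)
cv2.imwrite("pics/ov1.png",overlay(p,cv2.imread("pics/top0.png"),"top",q.x[0])[4*190:4*310,4*125:4*325+0+200])
print(robot.current_tool_pos(),robot.current_eef_rot(),robot.tip_reach)
E
```

```text
[ 0.54989379 -0.0200881   1.62712276] 93.22726705203324
[[ 3.   0.2]
 [ 0.3 -0. ]
 [ 1.7  1.7]
 [-0.4 -2.2]
 [ 0.2 -0.7]
 [-2.8 -0.7]
 [-3.4  3.5]]
rack x [-65.76038866] [[ 0.9 -1.4]
 [ 1.3 -1.6]
 [-0.8 -0.2]
 [-1.5 -0.1]]
[ 0.14983122 -0.52924316  0.24830899] [1.79995110e+02 5.95966385e-04 1.58079462e+01] 0.017
```

View pics/ov1.png

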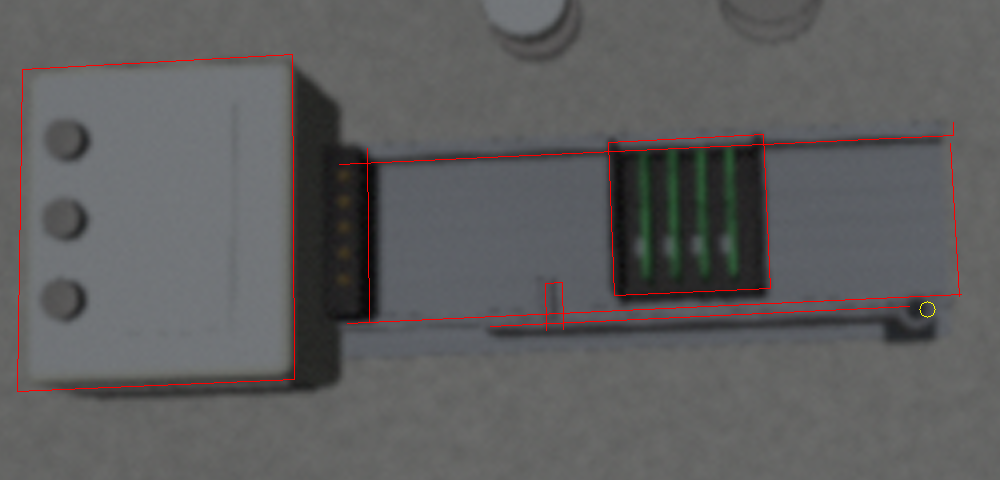

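```bash
python3 - <<'E'
from h import *
from scipy.optimize import least_squares
# overlay px (x/4+125, y/4+190); leaf end, pin, lip tip, wall inner ends, kerb rear, stop edge mid, rear floor
M=np.array([[-170,48,60,912,313],[25,48,56,490,330],[0,24,25,554,282],[-190,-37,24,945,140],[82,0,44,371,235],[82,-37,24,372,152],[-190,0,4,947,215]],float)
uv=(M[:,3:]-1.5)/4+[125,190]
f=lambda p:(proj(ch2w(p,M[:,:3]))-uv).ravel()
p=least_squares(f,[.55,-.02,1.6],loss='soft_l1',f_scale=.5).x; print(p,np.degrees(p[2])); print(f(p).reshape(-1,2).round(1))
np.save("p.npy",p)
E2=overlay(p,cv2.imread("pics/scene0.png"),"scene",-64)[4*185:4*320,4*260:4*455]
cv2.imwrite("pics/ov2.png",E2)
E
```

```text
[ 0.55004974 -0.01746416  1.62001519] 92.82003312997675
[[ 2.4 -0.4]
 [-1.5 -0. ]
 [-1.6  0.1]
 [ 1.  -0.6]
 [-2.  -0.6]
 [ 0.1  2.3]
 [ 0.7  1.7]]
```

View pics/ov2.png

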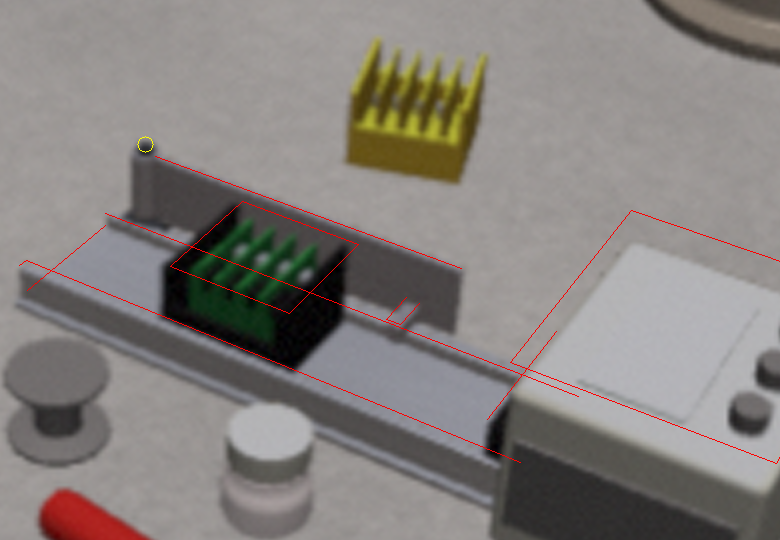

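```bash
python3 - <<'E'
from h import *
from scipy.optimize import least_squares
T=np.array([[-170,48,60,912,313],[25,48,56,490,330],[0,24,25,554,282],[-190,-37,24,945,140],[82,0,44,371,235]],float)
S=np.array([[-170,48,60,145,147],[25,46,56,461,269],[-190,-37,24,27,263],[-190,37,12,108,218],[0,24,25,396,324]],float)
ut=(T[:,3:]-1.5)/4+[125,190]; us=(S[:,3:]-1.5)/4+[260,185]
f=lambda p:np.r_[(proj(ch2w(p,T[:,:3]))-ut).ravel(),(proj(ch2w(p,S[:,:3]),"scene")-us).ravel()]
p=least_squares(f,[.55,-.02,1.6],loss='soft_l1',f_scale=.5).x; print(p,np.degrees(p[2])); print(f(p).reshape(-1,2).round(1).tolist())
np.save("p.npy",p)
# rack x from both cams: front/rear top corners
for cam,pts in (("top",(np.array([[766,140],[769,288],[612,143],[617,293]])-1.5)/4+[125,190]),("scene",(np.array([[170,265],[237,205],[290,318],[347,245]])-1.5)/4+[260,185])):
    g=lambda q:(proj(ch2w(p,[[q[0]-35,-35,56],[q[0]-35,35,56],[q[0]+35,-35,56],[q[0]+35,35,56]]),cam)-pts).ravel()
    q=least_squares(g,[-60.],loss='soft_l1').x; print("rack",cam,q,g(q).reshape(-1,2).round(1).tolist())
yaw=np.degrees(p[2])
for x,y in((-130,10),(-10,40),(0,0)):
  w=ch2w(p,[x,y,52])[0]
  for yw in(yaw,yaw-180): print(x,y,w.round(3),yw.round(1),np.round(robot.inverse_kinematics(w.tolist(),[180,0,yw]),0))
E
```

```text
[ 0.54979543 -0.01694974  1.62154121] 92.90746791330191
[[2.1, -0.4], [-1.8, 0.1], [-1.8, 0.3], [0.7, -0.6], [-2.3, -0.4], [0.3, -0.6], [0.4, -0.1], [-0.0, -0.6], [-0.5, -1.0], [-0.4, -0.5]]
rack top [-69.69270187] [[-0.0, -1.1], [0.8, 0.4], [-0.2, -0.2], [-0.4, 0.8]]
rack scene [-65.7097615] [[-0.4, 0.1], [0.9, -1.0], [-0.6, -1.4], [2.3, -0.4]]
-130 10 [ 0.546 -0.147  0.052] 92.9 [ 38.  35. -35.  97.  23.  55.  -3.]
-130 10 [ 0.546 -0.147  0.052] -87.1 [  16.   30.   -3.   98.    2.   52. -166.]
-10 40 [ 0.51  -0.029  0.052] 92.9 [ 29.  30. -36. 106.  22.  52. -15.]
-10 40 [ 0.51  -0.029  0.052] -87.1 [ -44.   40.   64.  109.  -43.   60. -138.]
0 0 [ 0.55  -0.017  0.052] 92.9 [ 27.  34. -38. 100.  25.  55. -18.]
0 0 [ 0.55  -0.017  0.052] -87.1 [ -42.   45.   64.  102.  -45.   63. -139.]
```

```bash
cat >> h.py <<'E'
p=np.load("p.npy"); ORI=[180,0,float(np.degrees(p[2]))]
W=lambda x,y,z:ch2w(p,[x,y,z])[0].tolist()
def st(m=""):
    c,s=np.cos(p[2]),np.sin(p[2]); t=np.array(robot.current_tool_pos()); d=t[:2]-p[:2]
    F=np.array(robot.current_contact_force()); R=np.array([[c,s],[-s,c]])
    print(m,"t%.1f"%robot.current_time_s(),"xy",(R@d*1000).round(1),"z",round(t[2]*1000,1),"F",(R@F[:2]).round(1),F[2].round(1))
E
python3 - <<'E'
from h import *
fingers.gripper_to(.447,30)
robot.move_to(W(-130,5,180),ORI); st("above")
print(robot.line_to(W(-130,5,47),velocity=.1,f_stop=8)); st("down")
print(robot.line_to(W(-130,17,47),velocity=.03,f_stop=30)); st("open")
print(robot.current_finger_gap())
im=vision.grab_frame("scene"); cv2.imwrite("pics/s1.png",cv2.resize(im[150:330,240:480,::-1],None,fx=3,fy=3))
E
```

```text
above t3.6 xy [-132.3    5.6] z 179.9 F [-1.2  0.8] -0.4
False
down t5.1 xy [-130.1    4.3] z 47.8 F [0.7 0.3] 0.3
False
open t5.7 xy [-129.9   12.2] z 48.0 F [ 0.2 -9.4] -6.9
0.4480722294819918
```

View pics/s1.png

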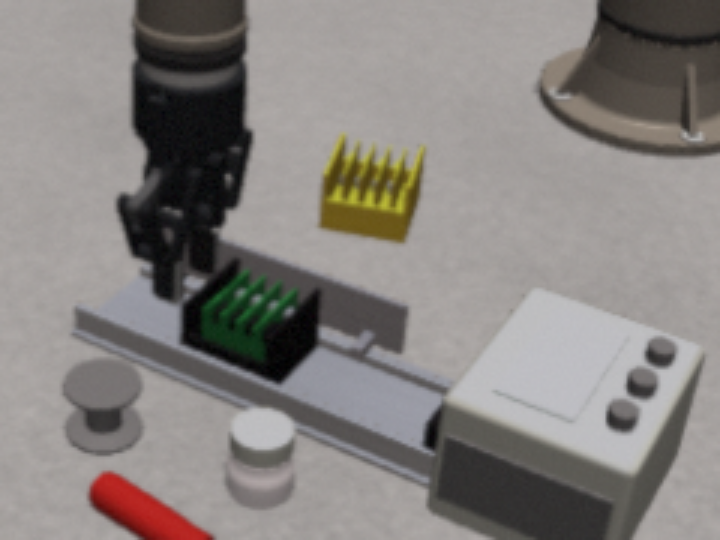

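```bash
python3 - <<'E'
from h import *
robot.pause(.4); st()
print(robot.line_to(W(-130,23,47),velocity=.03,f_stop=25)); st(); robot.pause(.3); st()
im=vision.grab_frame("scene"); cv2.imwrite("pics/s2.png",cv2.resize(im[200:290,260:400,::-1],None,fx=5,fy=5,interpolation=cv2.INTER_CUBIC))
E
```

```text
t6.1 xy [-129.9   12. ] z 48.0 F [-0.4 -9.2] -5.6
False
 t6.5 xy [-129.9   16.5] z 48.3 F [ -0.6 -11.4] -8.8
 t6.8 xy [-129.9   16.4] z 48.3 F [  0.  -12.1] -8.6
```

View pics/s2.png

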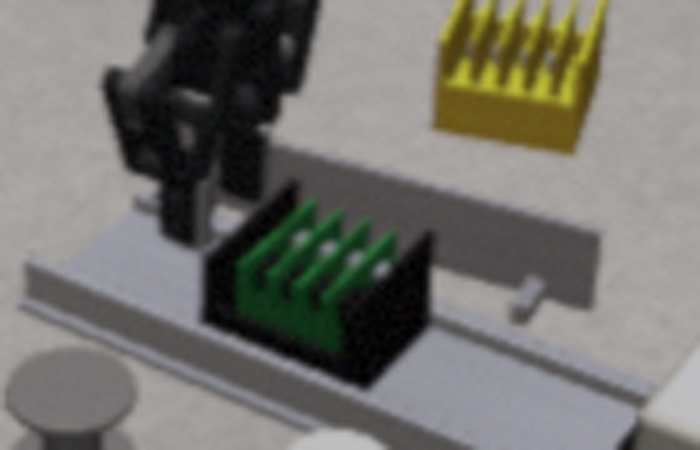

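```bash
python3 - <<'E'
from h import *
print(robot.line_to(W(-115,25,46),velocity=.04,f_stop=20)); st()
print(robot.line_to(W(-95,28,46),velocity=.04,f_stop=15)); st()
im=vision.grab_frame("top"); cv2.imwrite("pics/t1.png",cv2.resize(im[190:310,190:370,::-1],None,fx=4,fy=4,interpolation=cv2.INTER_CUBIC))
E
```

```text
False
 t7.3 xy [-117.6   18.5] z 48.8 F [-3.9 -9.5] 0.3
False
 t8.0 xy [-98.5  22.3] z 48.8 F [-3.9 -8.1] 0.8
```

View pics/t1.png

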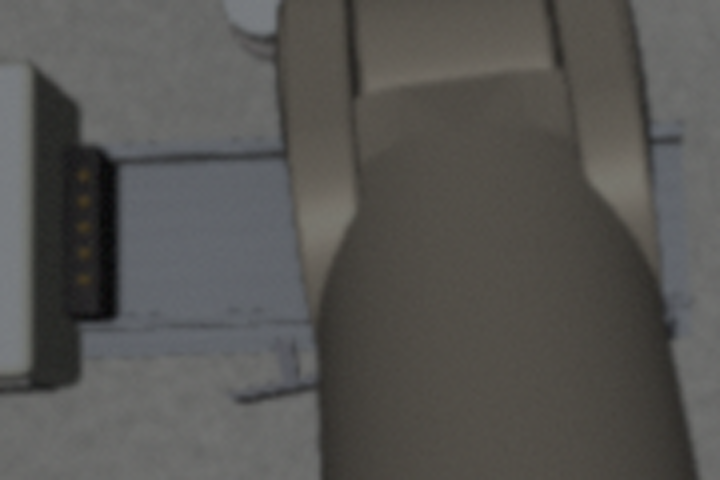

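```bash
python3 - <<'E'
from h import *
for x,y in((-60,31),(-30,35),(-12,37.5)):
    print(robot.line_to(W(x,y,46),velocity=.05,f_stop=12)); st()
print(robot.line_to(W(20,42,46),velocity=.02,f_stop=12)); st(); robot.pause(.2); st()
im=vision.grab_frame("scene"); cv2.imwrite("pics/s3.png",cv2.resize(im[190:310,260:430,::-1],None,fx=4,fy=4,interpolation=cv2.INTER_CUBIC))
E
```

```text
False
 t8.9 xy [-64.1  25.8] z 48.8 F [-5.7 -5.7] 3.5
False
 t9.7 xy [-33.4  30.7] z 48.3 F [-4.9 -4.8] 2.4
False
 t10.2 xy [-15.   33.6] z 48.1 F [-4.  -4.7] 2.6
True
 t11.3 xy [ 2.8 33.8] z 48.7 F [-1.3 -2.1] 1.0
 t11.5 xy [ 2.8 33.8] z 48.6 F [-1.  -1.6] 3.5
```

View pics/s3.png

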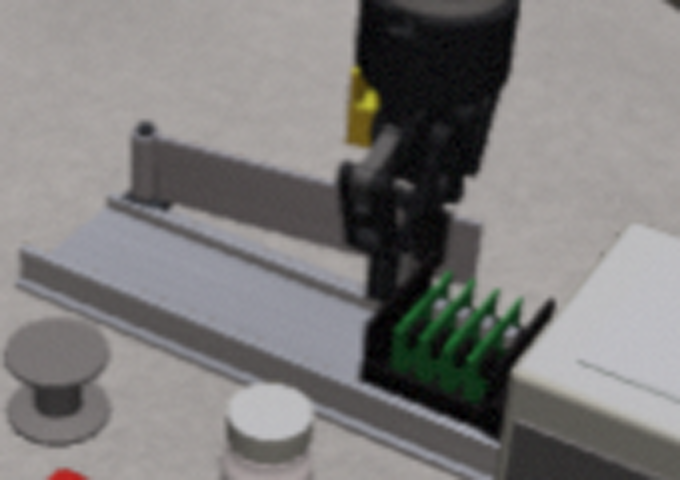

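```bash
python3 - <<'E'
from h import *
print(robot.line_to(W(18,39,46),velocity=.02,f_stop=18)); st("press"); robot.pause(.2)
robot.line_to(W(-10,37,46),velocity=.04); st("back")
robot.line_to(W(-10,-6,46),velocity=.06); st("in")
robot.line_to(W(-10,-6,180),velocity=.15); st("up")
robot.move_to([.35,-.3,.3],ORI); robot.pause(.5); st("away")
im=vision.grab_frame("top"); cv2.imwrite("pics/t2r.png",im[:,:,::-1])
cv2.imwrite("pics/t2.png",cv2.resize(im[190:310,190:370,::-1],None,fx=4,fy=4,interpolation=cv2.INTER_CUBIC))
im=vision.grab_frame("scene"); cv2.imwrite("pics/s4.png",cv2.resize(im[190:350,240:440,::-1],None,fx=3.5,fy=3.5,interpolation=cv2.INTER_CUBIC))
E
```

```text
True
press t12.1 xy [ 2.9 33.4] z 48.5 F [-1.6 -1.5] 1.5
back t12.8 xy [-10.9  37.1] z 45.8 F [-0.3 -2.4] -0.6
in t13.7 xy [-10.1  -5.3] z 45.7 F [-0.9 -0.1] -0.7
up t14.7 xy [-10.2  -5.1] z 178.9 F [-0.3 -0. ] -0.0
away t16.6 xy [-272.4  213.8] z 300.0 F [-0.1 -0.2] -0.3
```

View pics/t2.png

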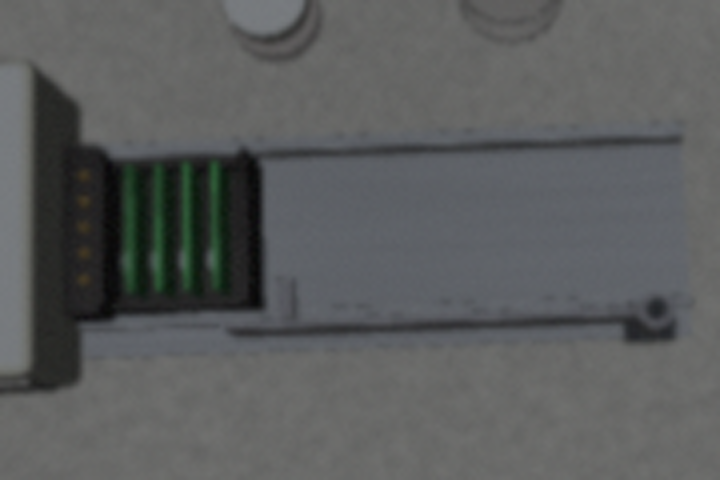

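View pics/s4.png

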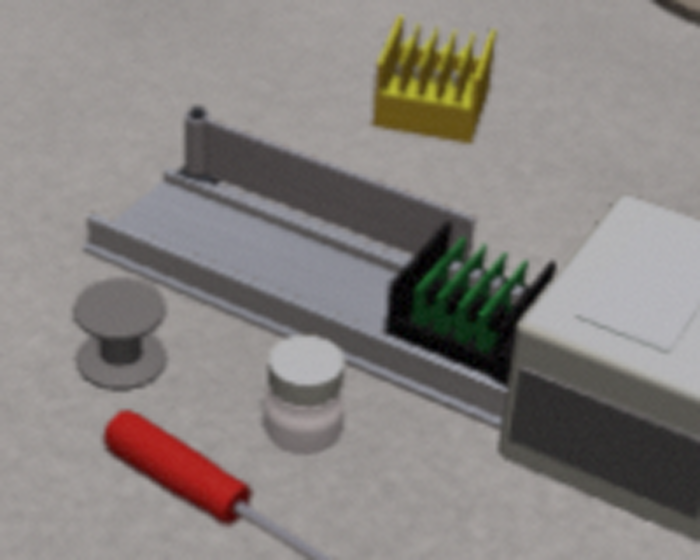

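```bash
python3 -c "
from station import workorder; workorder.close_job()"
```

```text
the job is handed in; nothing more can be done
```

The rack is loaded: it sits against the end stop with the gate shut behind it. I handed the job in at about 17 s on the robot's clock; no verdict was reported.

- **What I did:** one fingertip swung the gate outward to about 0.16 rad, which put the lip outside the kerb. The other fingertip then pushed the rack's rear wall along the chute while the gate was held open. Afterwards I backed off, let the gate close gently, lifted the hand and moved clear.
- **Home position:** the push stopped on contact at tool x = 2.8 mm. A second, firmer press moved it only 0.1 mm, so the rack is home.
- **Last pictures:** the rack touches the stop and lies flat, and the gate is parallel to the chute with its lip behind the rack. The spool, jar, driver and yellow look-alike were where they started. I did not check the multimeter in the last pictures, but the arm did not work near it.
- **Disagreements:**
  - The top camera fitted the given dimensions about 2% small, up to 2.3 pixels off, while the scene camera fitted within about 1 pixel.
  - The tester looked roughly 18 mm lower than its stated 107 mm.
  - While loaded, the arm lagged its commands by 2 to 7 mm, which I allowed for.

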